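# Torque the mower blade bolt to the click

## Robot

A 6-joint arm with a two-finger parallel gripper is mounted at the origin on the work surface. World frame = base frame: x ahead of the robot, y to its left, z up, the work surface at z = 0. Lengths are in mm, angles in degrees, forces in N, time in s.
With the tool pointing down it reaches from about 350 to 850 mm from the base axis. Payload 8.1 kg.
Tool frame: the origin (TCP) lies at the very end of the fingers, on their centre line; the grasp point (between the pads) lies 19 mm behind it; z points along the fingers, y is the direction in which the jaws open and shut (so a half turn about z gives the same grasp; the last joint's range is limited). The gripper opens to 85 mm and grips with 20 to 120 N. Pads are 22 mm wide; open, the fingers measure 114 mm over their backs; the gripper's body (76 mm by 85 mm) begins 54 mm behind the grasp point. The pads swing forward as they close: fully open they stand 13 mm farther back than shut.
Start: joints at [-4.893, 7.471, 85.268, -0, 87.261, -4.893], TCP at [600.004, 0.022, 231.292] pointing down, gripper open.
Joint ranges: [-169.43, 169.43], [-51.17, 129.36], [1.28, 143.12], [-76.62, 256.62], [0, 156.53], [-152.29, 152.29]. Speed limits (degrees/s): [136.94, 136.94, 159.86, 180, 180, 180].

## Interface

Orientations are given as [roll, pitch, yaw] about the fixed x, y, z axes, in that order (R = Rz(yaw) Ry(pitch) Rx(roll)).
In Python, from bench import sensors, viewer, job gives the robot as it stands.
- The arm moves only by the shell command python3 -m pendant 'ROWS' [FORCE]. ROWS is JSON, one flat list of numbers, 5 for each row, row after row: the shift along the world's x, y, z in mm, then the turn about the world's z in rad, then the finger opening in mm, from 0 to 85.4. In form: [x, y, z, twist, hand, x, y, z, twist, hand, ...]. A call has 1 to 12 rows; each row shifts and turns the pose as measured when the row begins; what a row does not reach is not made up. A row lasts 1/12 s, in which the tool goes at most 41.7 mm and 7.16 degrees, less where a joint would pass 70% of its speed; a pose out of reach is approached as far as the arm can. A call with a gripper value outside its range is refused whole. The fingers move at their own pace and stop on an object; FORCE is the grip in N (left out, the last holds). Time passes only in rows, so rows that do not move let the fingers close. It gives the time, the measured TCP pose, the force and the opening at its end, in the units of the state.
- sensors.sense(): the state, without advancing time (a new reading comes with each control period).
- viewer.snapshot(name): name is "scene" or "side" or "wrist"; returns a dict with "frame" (420x560x3 uint8, blue, green, red), "z_map" (420x560 float32, mm along the optical axis (not along the pixel's ray), 0 where there is no reading), "fx", "fy", "cx", "cy" (pixels), "k1" (the pictures are not rectified: a ray, as slopes to the right and down, at radius r is drawn at 1 + k1 r^2 times it, then the intrinsics apply), "view" (4x4, takes a point from world to camera coordinates). Camera axes: x right, y down, z forward; pixel columns grow to the right and rows downward; lengths in mm; the calibration is good to about 2 mm. A picture is of the moment at which its call begins.
- job.hand_in(): hands the job in, once; it reports no verdict.
The state is a dict: "time": time; "joint_pos": joint angles; "qd": joint speeds; "joint_efforts": joint torques, N m; "tool_pos": TCP position; "tcp_rot": TCP orientation; "ft_force": force on the tool from outside, world axes, zero at the start; "wrist_torque": the same for the moment, N m; "finger_gap": finger opening in mm.
Only numpy, scipy, OpenCV 4.12 (cv2) and the standard library are available. Lean on these libraries where they do the work, as an engineer would, in place of code of your own. Each camera call takes 0.05 s, during which the arm holds its last target.

## Task

Tighten the mower blade's bolt with the click wrench already seated on it: first push the sliding blade stop fully home by its upright tab so that the blade cannot spin, then push the wrench handle sideways, clockwise seen from above, until it clicks over at its joint. Stop as soon as it clicks (bending the handle on towards its far stop overtightens the bolt) and back away without turning the wrench back, so that the handle springs straight. Leave the stop in, and leave the other things on the bench alone.

Things in the scene. Friction and masses are not known exactly. Their poses are not given: they have to be found in the camera images.
- spindle: Fixed bench fixture: a 200 x 170 mm steel base plate with an aluminium mower spindle housing; a guide channel, 64 mm wide, sticks out from it to 265 mm from the spindle axis. Origin: on the spindle (bolt) axis at the table surface; z up; its -y axis points from the spindle along the guide channel, so the stop slides in the fixture's +y direction. Its place and yaw vary.
- bolt_axis (a point): Point on the vertical bolt axis, 118 mm above the table, at the height of the wrench handle's centre line. Blade, bolt and wrench all turn about this vertical line.
- stop (a joint): Travel of the sliding blade stop in m: 0 = pulled out, 0.060 = fully home (end stop), when its nose reaches inside the circle of the blade's tips and blocks the blade. Grows as the tab is pushed towards the spindle; about 3 N of friction, stays where it is left.
- stop_tab (a point): Centre of the outer face (the face turned away from the spindle) of the upright tab on the stop. The tab is a steel plate 56 mm wide, 10 mm thick; it rises from 69 mm to 129 mm above the table, the point at 109 mm. Push this face towards the spindle. Outside the tab, on the side away from the spindle, there is nothing but the flat base plate (12 mm) and the table; the channel's side cheeks, on the spindle side of the tab, are 70 mm high.
- blade (a joint): Turn of the mower blade about the spindle, rad, clockwise from above positive. The blade is a dark steel bar 320 x 44 x 6 mm, its middle 55 mm above the table. It turns freely (0.12 N m) and the wrench carries it round. With the stop home, the blade comes to rest against the stop's nose at about 0.50; it starts short of that.
- wrench (a joint): Turn of the bolt (and of the wrench on it) relative to the blade, rad, clockwise from above (tightening) positive. It runs with 0.5 N m of drag once the blade is held; the bolt is tight at 0.60 and turns no further. Turning the wrench back loosens it.
- handle (a joint): Bend of the wrench handle at its breakaway joint, rad: 0 = straight (it rests there under spring preload), positive when the handle, pushed clockwise, bends ahead of the head. It stays at 0 until the bolt is tight and the moment about click_pivot reaches 1.5 N m (about 12 N at handle_grip), then gives way at almost constant force. It has clicked from 0.10 rad; beyond 0.32 rad the bolt is overtightened (far stop at 0.45). Let go, it springs back to 0.
- click_pivot (a point): The breakaway joint of the wrench, 45 mm from the bolt axis, 118 mm above the table.
- handle_grip (a point): Middle of the wrench's black round grip, 170 mm from the bolt axis, 118 mm above the table. The grip is 28 mm in diameter and 105 mm long, level, lying along the line from the bolt axis; the whole handle reaches 235 mm from the axis. Beneath the grip is free air down to the blade (top 58 mm above the table) or the table.
- grease_jar: Closed plastic jar, 68 mm across, 65 mm tall. Loose bystander; leave it alone. Origin: middle of its underside.
- oil_can: Metal can, 64 mm across, 160 mm tall. Loose bystander; leave it alone. Origin: middle of its underside.
- screwdriver: Screwdriver lying on the table, 200 mm long. Loose bystander; leave it alone. Origin: on the table under it, within its length.
- hammer: Hammer lying on the table, 290 mm long. Loose bystander; leave it alone. Origin: on the table under it, within its length.
- tape_roll: Roll of paper tape lying flat, 100 mm across, 30 mm tall. Loose bystander; leave it alone. Origin: middle of its underside.
- wood_block: Wooden block 110 x 70 x 38 mm. Loose bystander; leave it alone. Origin: middle of its underside.
- old_bearing: Steel bearing ring lying flat, 52 mm across, 18 mm tall. Loose bystander; leave it alone. Origin: middle of its underside.

How it is judged:
By the outcome, as a careful person would: the job done as asked, in the order asked, and still so for the second after the job is handed in, with the robot touching nothing.
It also fails if it takes over 58 s, if anything falls off the work surface, if the arm or the gripper's body presses on something with over 40 N, if the wrist force passes 120 N, or if a joint passes its speed limit or range.

## Working session

There is one attempt and no reset: what is moved stays moved. The work goes in short steps, Python scripts to look and compute and a shell command to move; the robot and the scene stay as the last step left them, time stands still between calls to the robot, and variables do not carry over. Pictures are saved under pics/ and viewed, and the job is handed in when it is done.

```bash
mkdir -p pics; ls; cat > h.py <<'E'
import numpy as np, cv2
from bench import sensors, viewer, job
def snap(n,fn):
    s=viewer.snapshot(n); cv2.imwrite('pics/'+fn,s['frame']); np.save('pics/'+fn+'.npy',s,allow_pickle=True); return s
def load(fn): return np.load('pics/'+fn+'.npy',allow_pickle=True).item()
def und(s,u,v):
    K=np.array([[s['fx'],0,s['cx']],[0,s['fy'],s['cy']],[0,0,1.]])
    p=cv2.undistortPoints(np.array([[[u,v]]],float),K,np.array([s['k1'],0,0,0,0.]))[0,0]
    return np.array([p[0],p[1],1.])
def plane(s,u,v,z):
    V=np.array(s['view']);R=V[:3,:3];o=-R.T@V[:3,3];d=R.T@und(s,u,v)
    return o+d*(z-o[2])/d[2]
def deep(s,u,v):
    V=np.array(s['view']);R=V[:3,:3];o=-R.T@V[:3,3];d=R.T@und(s,u,v)
    return o+d*s['z_map'][int(v),int(u)]
def proj(s,P):
    V=np.array(s['view']);c=V[:3,:3]@np.array(P,float)+V[:3,3];a=c[:2]/c[2];a=a*(1+s['k1']*(a@a))
    return a*[s['fx'],s['fy']]+[s['cx'],s['cy']]
E
python3 - <<'E'
from h import *
for n in ("scene","side","wrist"): snap(n,n+'0.png')
print(sensors.sense())
E
```

```text
pics
{'time': 0.15, 'joint_pos': array([-4.89292832e+00,  7.50643074e+00,  8.53143571e+01, -1.23270102e-04,
        8.72594475e+01, -4.89348061e+00]), 'qd': array([ 0.05149914, -0.19238019, -0.17623332,  0.0634802 ,  0.06204076,
       -0.05467547]), 'joint_efforts': array([ 1.01583330e-03, -5.70061326e+01, -5.01160097e+01, -1.39109225e-04,
        9.69119486e-03, -7.10949371e-05]), 'tool_pos': array([5.99595375e+02, 5.75682115e-02, 2.30477881e+02]), 'tcp_rot': array([-1.79920047e+02, -6.72168029e-03,  9.00005536e+01]), 'ft_force': array([ 0.24031414, -0.26559776,  0.63270656]), 'wrist_torque': array([-0.02888224,  0.02024749, -0.0040818 ]), 'finger_gap': 85.93965013468502}
```

View pics/scene0.png

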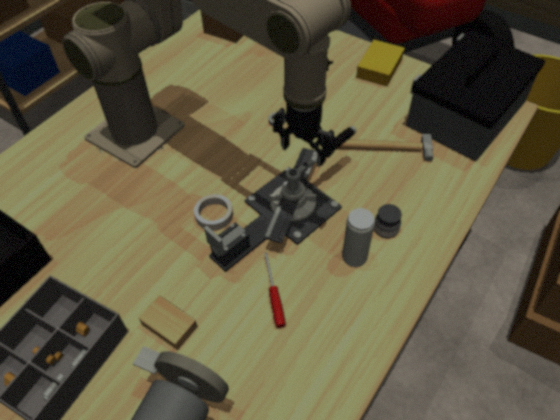

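View pics/side0.png

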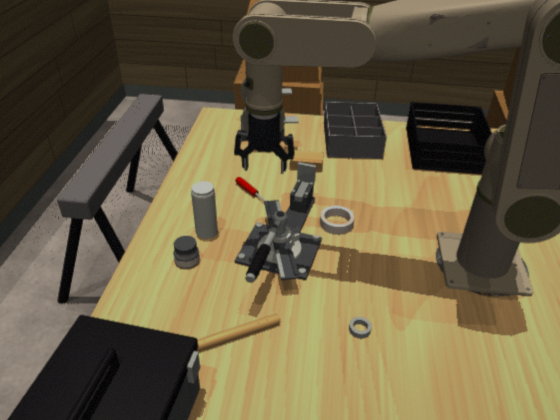

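View pics/wrist0.png

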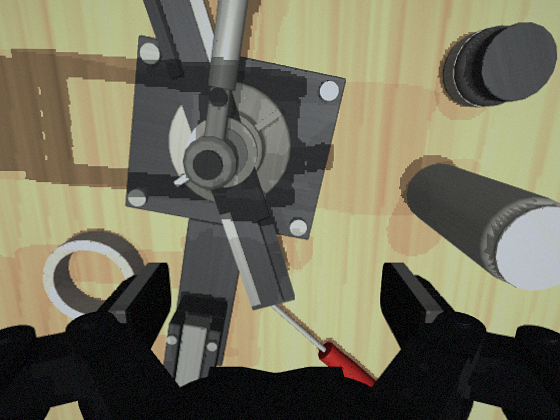

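```bash
python3 - <<'E'
from h import *
w=load('wrist0.png');s=load('side0.png');c=load('scene0.png')
np.set_printoptions(precision=1,suppress=True)
cs=[plane(w,*p,12) for p in [(139,36),(345,79),(306,239),(126,206)]]
for p in cs: print('corner',p)
print('ctr',np.mean(cs,0),[np.linalg.norm(cs[i]-cs[(i+1)%4]) for i in range(4)])
print('boltw',deep(w,208,162),deep(w,218,97),deep(w,237,30))
for n,im in(('w',w),('s',s),('c',c)):
  V=np.array(im['view']);print(n,-V[:3,:3].T@V[:3,3])
# side: grip ends, tab
for p in [(252,272),(266,243),(259,258),(281,217),(305,172),(300,190)]: print('side',p,deep(s,*p))
for p in [(190,340),(195,375),(190,310)]: print('wr',p,deep(w,*p))
for p in [(210,240),(235,230),(306,170),(294,180)]: print('sc',p,deep(c,*p))
for n,im in(('side',s),('scene',c)):
  f=im['frame']; 
  x,y=(200,140) if n=='side' else (180,120)
  cv2.imwrite(f'pics/{n}0z.png',cv2.resize(np.clip(f[y:y+150,x:x+180]*1.6,0,255).astype(np.uint8),None,fx=4,fy=4,interpolation=2))
E
```

```text
corner [471.6 130.9  12. ]
corner [665.4  93.4  12. ]
corner [631.9 -70.9  12. ]
corner [440.1 -33.6  12. ]
ctr [552.2  29.9  12. ] [np.float64(197.45198545675038), np.float64(167.73958348688038), np.float64(195.31567721248624), np.float64(167.41973307210836)]
boltw [553.1  32.3 135.2] [560.8  74.3 129. ] [574.2 115.1 125.3]
w [598.9  68.8 373.1]
s [ 442.6 1059.6  950.4]
c [1041.4 -708.1 1117.4]
side (252, 272) [591.2 252.3 130.1]
side (266, 243) [574.6 143.4 124.4]
side (259, 258) [582.7 202.7 128.5]
side (281, 217) [549.5  44.6 130.6]
side (305, 172) [ 507.  -212.8  104.8]
side (300, 190) [ 516.5 -166.9   69.7]
wr (190, 340) [ 513.3 -156.3   69.4]
wr (195, 375) [ 515.8 -198.2   69.1]
wr (190, 310) [ 507.6 -140.4   40.7]
sc (210, 240) [ 495.3 -226.6   96.3]
sc (235, 230) [ 512.3 -156.7   68.7]
sc (306, 170) [569.   70.8 111. ]
sc (294, 180) [566.4  19.6 119.5]
```

View pics/side0z.png

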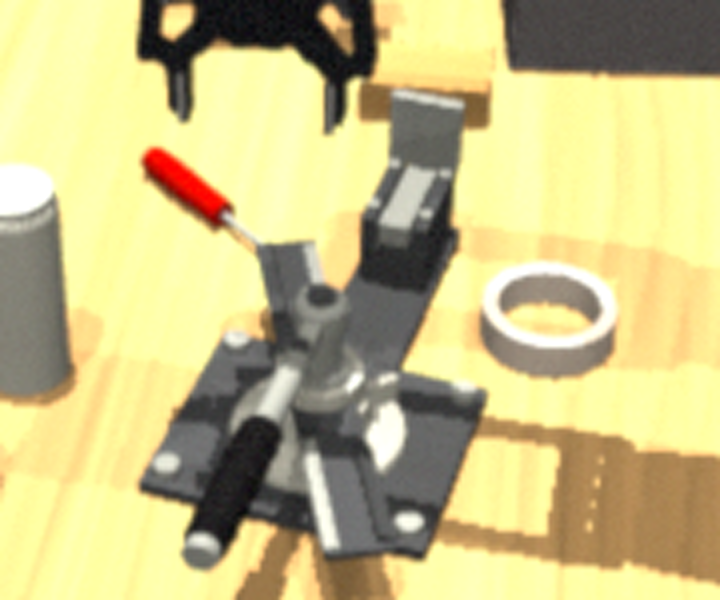

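View pics/scene0z.png

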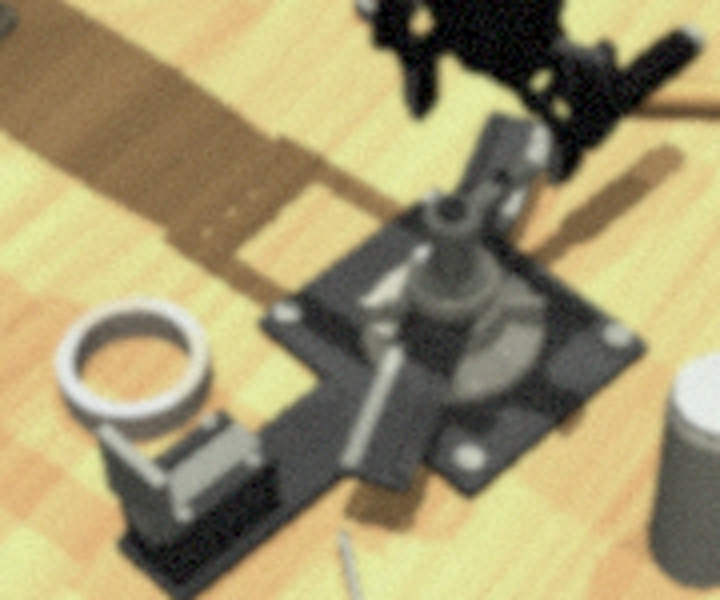

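```bash
python3 - <<'E'
from h import *
w=load('wrist0.png');s=load('side0.png');c=load('scene0.png')
np.set_printoptions(precision=1,suppress=True)
a=np.radians(-11);ex=np.array([np.cos(a),np.sin(a)]);ey=np.array([-np.sin(a),np.cos(a)]);O=np.array([552.5,31])
def rp(t,p): r=p[:2]-O; print(t,p,'fix',r@ex,r@ey,'r',np.hypot(*r),'ang',np.degrees(np.arctan2(r[1],r[0])))
for p in [(298,163),(316,165.5)]: rp('tab top side',plane(s,*p,129))
for p in [(204,227.5),(220.5,241)]: rp('tab top scene',plane(c,*p,129))
rp('grip end side',plane(s,251,277,118)); rp('grip near',plane(s,265,245,118)); rp('wr handle',plane(w,229,80,125)); rp('wr h2',plane(w,239,10,125))
rp('bolt top w',plane(w,208,162,135)); rp('bolttop s',plane(s,280.5,213,150))
rp('boltw2',plane(w,208,162,150))
rp('blade tip w',plane(w,273,303,58))
rp('can top s',plane(s,203,187,160)); rp('can top c',plane(c,361,216,160)); rp('jar s',plane(s,185,243,65))
rp('jar c',plane(c,389,213,65)); rp('tape c',plane(c,214,211,30)); rp('tape s',plane(s,337,216,30))
for im,n in((w,'w'),(s,'s'),(c,'c')):
  H,W=im['z_map'].shape; V=np.array(im['view']);R=V[:3,:3];o=-R.T@V[:3,3]
  P=[]
  for v in range(0,H):
    for u in range(0,W):
      z=im['z_map'][v,u]
      if z>0: P.append((u,v,z))
  P=np.array(P);K=np.array([[im['fx'],0,im['cx']],[0,im['fy'],im['cy']],[0,0,1.]])
  n2=cv2.undistortPoints(P[:,None,:2].astype(float),K,np.array([im['k1'],0,0,0,0.]))[:,0]
  X=o+(np.c_[n2,np.ones(len(n2))]*P[:,2:])@R
  r=X[:,:2]-O;fx=r@ex;fy=r@ey
  m=(abs(fx)<40)&(fy<-200)&(fy>-300)&(X[:,2]>80)&(X[:,2]<128)
  if m.any(): print(n,'tab',m.sum(),np.percentile(fx[m],[2,50,98]),np.percentile(fy[m],[2,25,50,75,98]),X[m,2].max())
E
```

```text
tab top side [ 530.  -221.9  129. ] fix 26.180226279782424 -252.53744777222977 r 253.8908560294606 ang -95.08136410911908
tab top side [ 475.4 -216.1  129. ] fix -28.496662972496694 -257.27023398785263 r 258.84364604280415 ang -107.32062974645946
tab top scene [ 479.3 -222.6  129. ] fix -23.488855256540383 -262.9503681204941 r 263.9973909264371 ang -106.10457422993035
tab top scene [ 534.2 -230.9  129. ] fix 31.9536568462373 -260.55229959571574 r 262.5043561742599 ang -94.00826323283647
grip end side [593.  256.6 118. ] fix -3.3147848608005397 229.16429474401403 r 229.1882671172212 ang 79.82870649083965
grip near [577.  143.9 118. ] fix 2.5004619933194414 115.50147110091432 r 115.52853386352386 ang 77.7598119523243
wr handle [567.9  85.1 125. ] fix 4.80334481295848 56.076950696238356 r 56.28229313718945 ang 74.10420495714497
wr h2 [575.7 126.5 125. ] fix 4.607097253488131 98.14463258799387 r 98.25270607436421 ang 76.31239916387554
bolt top w [553.1  32.2 135. ] fix 0.30899664487940953 1.3137039411002958 r 1.3495543603016447 ang 65.7640328375873
bolttop s [550.2  52.7 150. ] fix -6.41
[... 471 characters left out ...]
5945 -3.870789664324067 r 222.73411020777186 ang -11.995766099153233
jar s [794.1 107.1  65. ] fix 222.65748432859803 120.85309608439603 r 253.34132343682924 ang 17.492039101797427
jar c [796.7 100.5  65. ] fix 226.47762961635263 114.8416698283006 r 253.93055319436104 ang 15.888532504112641
tape c [ 410.8 -118.8   30. ] fix -110.55893320003545 -174.05343122642486 r 206.19862907405982 ang -133.4237583191348
tape s [ 400.7 -107.8   30. ] fix -122.53369848646354 -165.23248199003004 r 205.70921313678966 ang -137.56002524610298
s tab 259 [-27.8  -1.6  25.8] [-260.9 -254.8 -252.9 -250.8 -247. ] 127.94180254217883
c tab 223 [-22.2   9.1  31.4] [-264.8 -263.7 -263.  -260.5 -253.9] 127.97306743991624
```

```bash
python3 -m pendant '[-13,-33,0,-0.024,0,-13,-33,0,-0.024,0,-13,-33,0,-0.024,0,-13,-33,0,-0.024,0,-13,-33,0,-0.024,0,-13,-33,0,-0.024,0,-13,-33,0,-0.024,0,-12,-31,0,-0.024,0,0,0,0,0,0]' 40
python3 - <<'E'
from h import *
snap('side','side1.png');w=snap('wrist','wrist1.png');s=sensors.sense();print(s['tool_pos'],s['tcp_rot'],s['finger_gap'])
E
```

```text
time: 0.9
tool_pos: [488.8, -268.3, 226.7]
tcp_rot: [-179.6, -0.1, 78.9]
ft_force: [0.1, -0.1, 0.3]
finger_gap: 0.0
[ 490.50561605 -264.43881948  226.67085526] [-179.65992624   -0.24563281   79.1037997 ] 0.01381172535798868
```

View pics/wrist1.png

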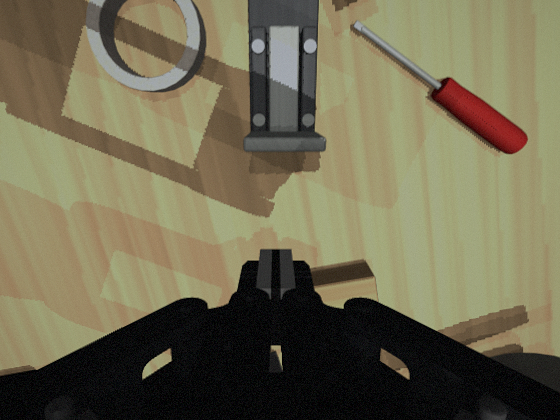

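```bash
python3 - <<'E'
from h import *
np.set_printoptions(precision=1,suppress=True)
w=load('wrist1.png')
for p in [(246,150),(325,150),(285,150)]: print(plane(w,*p,129))
print(proj(w,sensors.sense()['tool_pos']))
E
```

```text
[ 476.5 -222.8  129. ]
[ 529. -233.  129.]
[ 502.5 -227.8  129. ]
[278.2 263.4]
```

```bash
python3 -m pendant '[5,-1,-33,0,0,0,0,-33,0,0,0,0,-33,0,0,0,0,-28,0,0,0,0,0,0,0]'
python3 -m pendant '[2,9,0,0,0,2,9,0,0,0,1,6,0,0,0,1,4,0,0,0,0,0,0,0,0]'
```

```text
time: 1.42
tool_pos: [499.8, -260.6, 98.9]
tcp_rot: [179.9, -0.2, 79.4]
ft_force: [-1.1, 0.7, -0.9]
finger_gap: -0.3
time: 1.83
tool_pos: [508.8, -227.3, 103.5]
tcp_rot: [179.8, -0.2, 79.7]
ft_force: [-1.9, -1.4, -1.9]
finger_gap: 0.1
```

```bash
python3 -m pendant '[1,9,-3,0,0,1,9,-1,0,0,1,9,0,0,0,0,0,0,0,0]'
python3 - <<'E'
from h import *
snap('side','side2.png');snap('wrist','wrist2.png')
E
```

```text
time: 2.17
tool_pos: [515.0, -200.1, 104.6]
tcp_rot: [179.3, 0.1, 79.7]
ft_force: [0.8, 0.7, 0.1]
finger_gap: 0.1
```

View pics/wrist2.png

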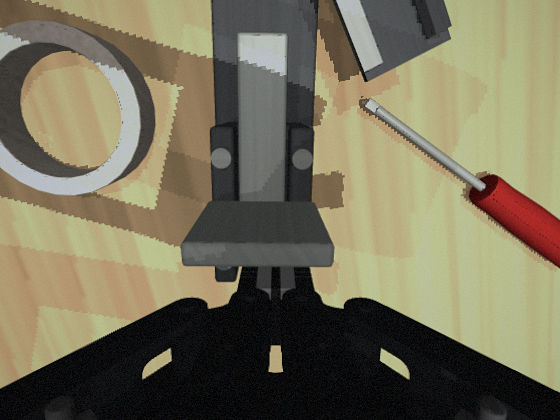

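```bash
python3 -m pendant '[0,6,-3,0,0,0,6,-1,0,0,0,4,0,0,0,0,0,0,0,0]'; python3 -m pendant '[0,4,0,0,0,0,0,0,0,0]';python3 -m pendant '[0,4,0,0,0,0,0,0,0,0]'
```

```text
time: 2.6
tool_pos: [516.5, -185.6, 101.9]
tcp_rot: [179.0, 0.2, 79.6]
ft_force: [1.0, -0.3, -0.9]
finger_gap: -0.0
time: 2.77
tool_pos: [516.6, -182.6, 102.0]
tcp_rot: [179.0, 0.3, 79.6]
ft_force: [0.1, -4.2, 1.2]
finger_gap: -0.1
time: 2.93
tool_pos: [516.3, -183.3, 102.1]
tcp_rot: [178.9, 0.8, 79.5]
ft_force: [0.2, 0.5, -1.4]
finger_gap: 0.4
```

```bash
python3 -m pendant '[1,5,0,0,0]';python3 -m pendant '[1,6,0,0,0]'; python3 -m pendant '[1,6,0,0,0]'; python3 -m pendant '[1,8,0,0,0,1,8,0,0,0]'
python3 - <<'E'
from h import *
np.set_printoptions(precision=1,suppress=True)
w=snap('wrist','wrist3.png');snap('side','side3.png');print(sensors.sense()['tool_pos'],sensors.sense()['ft_force'])
E
```

```text
time: 3.02
tool_pos: [516.5, -182.1, 102.2]
tcp_rot: [178.9, 1.2, 79.5]
ft_force: [-6.4, -37.3, -4.5]
finger_gap: -0.2
time: 3.1
tool_pos: [516.4, -182.2, 102.4]
tcp_rot: [178.8, 1.8, 79.4]
ft_force: [-4.1, -41.9, -8.7]
finger_gap: 0.2
time: 3.18
tool_pos: [516.3, -182.5, 102.5]
tcp_rot: [178.8, 2.4, 79.2]
ft_force: [-2.3, -35.0, -7.5]
finger_gap: -0.1
time: 3.35
tool_pos: [516.1, -182.8, 103.0]
tcp_rot: [178.6, 4.0, 78.9]
ft_force: [-1.7, -46.4, -12.2]
finger_gap: 0.4
[ 516.2 -182.8  103. ] [ -1.2 -44.4 -12.1]
```

View pics/wrist3.png

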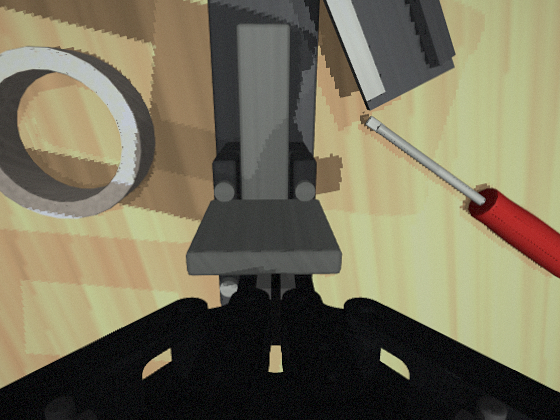

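```bash
python3 -m pendant '[-1,-6,0,0,0,-5,-25,0,0,0,0,0,30,0,0,0,0,35,0,0,0,0,35,0,0,0,0,30,0,0,0,0,0,0,0]'
python3 - <<'E'
from h import *
np.set_printoptions(precision=1,suppress=True)
w=snap('wrist','wrist4.png');snap('side','side4.png');c=snap('scene','scene4.png');print(sensors.sense()['tool_pos'],sensors.sense()['tcp_rot'])
f=c['frame'][120:270,180:360];cv2.imwrite('pics/scene4z.png',cv2.resize(np.clip(f*1.6,0,255).astype(np.uint8),None,fx=4,fy=4,interpolation=2))
E
```

```text
time: 4.03
tool_pos: [502.1, -214.2, 231.1]
tcp_rot: [179.5, 3.8, 78.7]
ft_force: [0.6, -0.6, 0.4]
finger_gap: -0.1
[ 499.6 -212.9  223.8] [-180.     3.7   78.7]
```

View pics/wrist4.png

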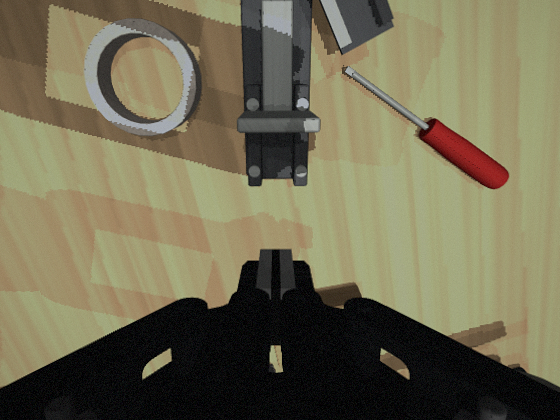

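View pics/scene4z.png

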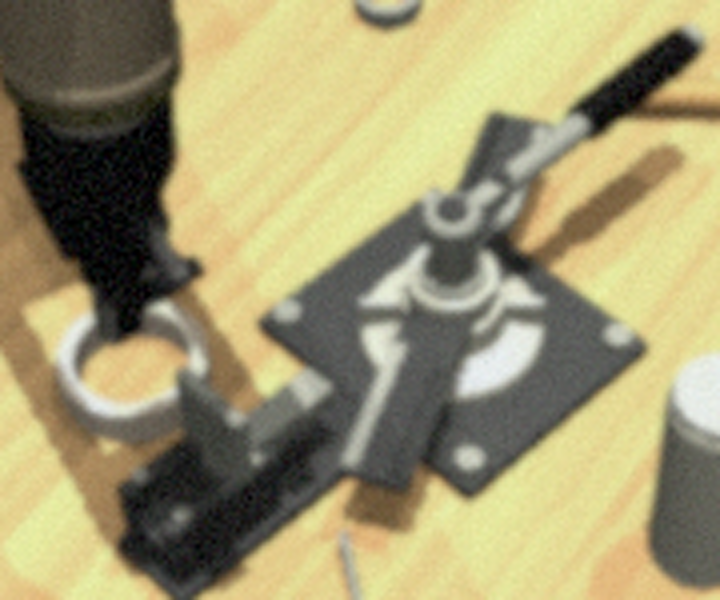

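```bash
python3 - <<'E'
from h import *
np.set_printoptions(precision=1,suppress=True)
w=load('wrist4.png');c=load('scene4.png');s=load('side4.png')
a=np.radians(-11);ex=np.array([np.cos(a),np.sin(a)]);ey=np.array([-np.sin(a),np.cos(a)]);O=np.array([553,32])
def rp(t,p): r=p[:2]-O; print(t,p,'fix',r@ex,r@ey,'r',np.hypot(*r),'ang',np.degrees(np.arctan2(r[1],r[0])))
for p in [(238,131),(319,131)]: rp('tab w',plane(w,*p,129))
for p in [(181,375),(237,428)]: rp('tab c',plane(c,180+p[0]/4,120+p[1]/4,129))
for p in [(582,125),(690,40)]: rp('handle c',plane(c,180+p[0]/4,120+p[1]/4,118))
rp('bolt c',plane(c,180+455/4,120+207/4,135))
E
```

```text
tab w [ 486.7 -164.5  129. ] fix -27.619801486512056 -205.53667581605123 r 207.38413280592823 ang -108.65349792760422
tab w [ 539.9 -175.2  129. ] fix 26.63214714421325 -205.8846523700055 r 207.60000323465565 ang -93.62944945548612
tab c [ 495.2 -164.   129. ] fix -19.33160154050377 -203.4663294117357 r 204.38262651802316 ang -106.4274544498256
tab c [ 545.6 -176.2  129. ] fix 32.483631845043696 -205.82343989734198 r 208.3710026587651 ang -92.03139478087932
handle c [578.8 148.8 118. ] fix 3.070349589600585 119.61750772135875 r 119.656906194635 ang 77.52965124233084
handle c [597.7 257.1 118. ] fix 0.9403322202200779 229.53948145475402 r 229.5414075307585 ang 78.76528322783872
bolt c [558.3  30.5 135. ] fix 5.449964881932312 -0.4942073276254186 r 5.4723265707534425 ang -16.18145733592876
```

```bash
python3 -m pendant '[2,35,1,0,0,2,35,1,0,0,2,35,1,0,0,2,35,0,0,0,3,35,0,0,0,3,35,0,0,0,3,35,0,0,0,3,35,0,0,0,3,35,0,0,0,3,35,0,0,0,3,35,0,0,0,3,30,0,0,0]'; python3 -m pendant '[0,0,0,0,0]'
```

```text
time: 5.18
tool_pos: [512.9, 217.5, 198.2]
tcp_rot: [-177.5, 4.1, 78.3]
ft_force: [0.9, 0.4, 1.0]
finger_gap: 0.2
time: 5.27
tool_pos: [511.0, 222.5, 195.5]
tcp_rot: [-177.3, 4.1, 78.6]
ft_force: [0.6, 0.1, -0.3]
finger_gap: 0.0
```

```bash
python3 -m pendant '[6,-6,-30,0,0,6,-6,-30,0,0,4,-2,-26,0,0,0,0,-8,0,0,0,0,0,0,0]'
python3 - <<'E'
from h import *
snap('wrist','wrist5.png')
E
```

```text
time: 5.68
tool_pos: [519.7, 211.0, 89.2]
tcp_rot: [-176.5, 4.4, 79.1]
ft_force: [-0.3, 0.3, -0.4]
finger_gap: -0.2
```

View pics/wrist5.png

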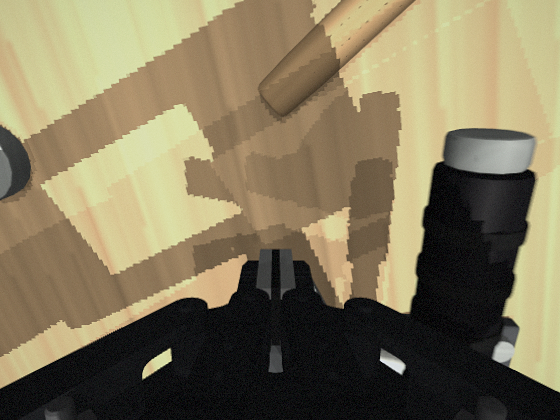

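```bash
cat > st.py <<'E'
from h import *
np.set_printoptions(precision=1,suppress=True)
from scipy.optimize import fsolve
O=np.array([553,32.])
def st(d=28.5):
    s=sensors.sense();p=s['tool_pos'];r=p[:2]-O;R=np.hypot(*r)
    th=np.arctan2(r[1],r[0])-np.arcsin(d/R)
    t=np.array([np.sin(th),-np.cos(th)]);u=np.array([np.cos(th),np.sin(th)])
    print('t',s['time'],'pos',p,'rot',s['tcp_rot'],'handle est deg',np.degrees(th),'along r',r@u,'F cw',s['ft_force'][:2]@t,'F rad',s['ft_force'][:2]@u,'cw dir',t)
if __name__=='__main__': st()
E
python3 -m pendant '[10,-2,3,0,0,10,-2,3,0,0,8,-2,0,0,0,0,0,0,0,0]'; python3 st.py
```

```text
time: 6.07
tool_pos: [550.7, 204.9, 100.4]
tcp_rot: [-176.7, 4.3, 79.1]
ft_force: [0.6, -0.3, 0.7]
finger_gap: -0.1
t 6.0667 pos [550.7 204.9 100.4] rot [-176.7    4.3   79.1] handle est deg 81.27675383682406 along r 170.58119601847375 F cw 0.6284734263880002 F rad -0.22561197183455772 cw dir [ 1.  -0.2]
```

```bash
python3 -m pendant '[8,0,-1,-0.03,0,8,0,0,-0.04,0,8,-1,0,-0.04,0,8,-1,0,-0.04,0]'; python3 st.py;  python3 -m pendant '[8,-1,0,-0.04,0,8,-2,0,-0.04,0]'; python3 st.py
```

```text
time: 6.4
tool_pos: [586.1, 203.8, 105.1]
tcp_rot: [-176.9, 4.1, 70.2]
ft_force: [-1.3, -0.5, -0.3]
finger_gap: -0.2
t 6.4 pos [586.1 203.8 105.1] rot [-176.9    4.1   70.2] handle est deg 69.7063024369725 along r 172.58712536510296 F cw -1.0830122299475824 F rad -0.9085947690200953 cw dir [ 0.9 -0.3]
time: 6.57
tool_pos: [602.9, 201.1, 106.9]
tcp_rot: [-176.9, 4.1, 65.4]
ft_force: [-3.4, 0.4, -1.5]
finger_gap: -0.3
t 6.5667 pos [602.9 201.1 106.9] rot [-176.9    4.1   65.4] handle est deg 64.26544260896446 along r 174.0349253020824 F cw -3.2659254396962765 F rad -1.1005693364936293 cw dir [ 0.9 -0.4]
```

```bash
python3 -m pendant '[7.5,-3,-3,-0.046,0,7.5,-3,-3,-0.046,0,7.3,-3.7,-2,-0.046,0]'; python3 st.py;  python3 -m pendant '[7,-4,-2,-0.046,0,7,-4.5,-1,-0.046,0]'; python3 st.py
python3 - <<'E'
from h import *
snap('wrist','wrist6.png');c=snap('scene','scene6.png')
f=c['frame'][120:270,180:360];cv2.imwrite('pics/scene6z.png',cv2.resize(np.clip(f*1.6,0,255).astype(np.uint8),None,fx=4,fy=4,interpolation=2))
E
```

```text
time: 6.82
tool_pos: [627.3, 192.9, 103.3]
tcp_rot: [-177.0, 3.8, 57.1]
ft_force: [-3.4, 0.3, 2.3]
finger_gap: -0.2
t 6.8167 pos [627.3 192.9 103.3] rot [-177.     3.8   57.1] handle est deg 55.95712654511879 along r 174.9230001991102 F cw -3.001734153344803 F rad -1.6810238085718958 cw dir [ 0.8 -0.6]
time: 6.98
tool_pos: [642.6, 185.3, 103.1]
tcp_rot: [-177.0, 3.7, 51.6]
ft_force: [-2.2, 0.6, -0.9]
finger_gap: -0.1
t 6.9833 pos [642.6 185.3 103.1] rot [-177.     3.7   51.6] handle est deg 50.46282025057507 along r 175.30678403201924 F cw -2.1265996548376993 F rad -0.9277288309174646 cw dir [ 0.8 -0.6]
```

View pics/scene6z.png

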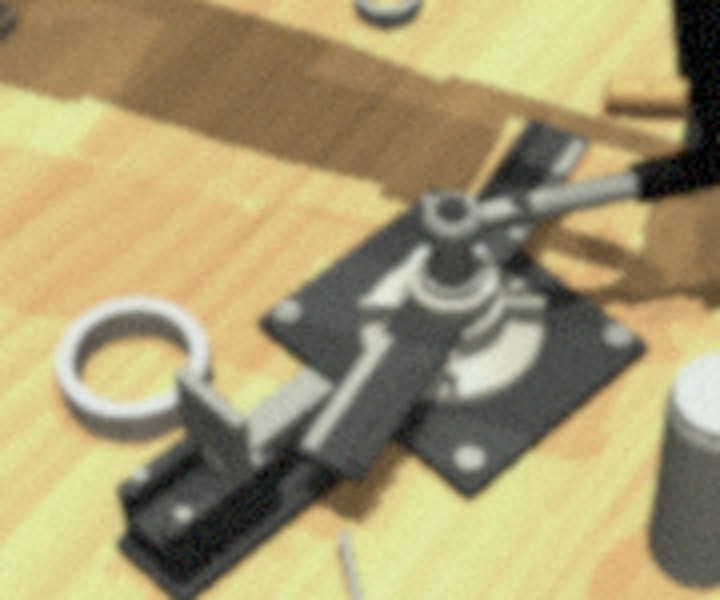

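View pics/wrist6.png

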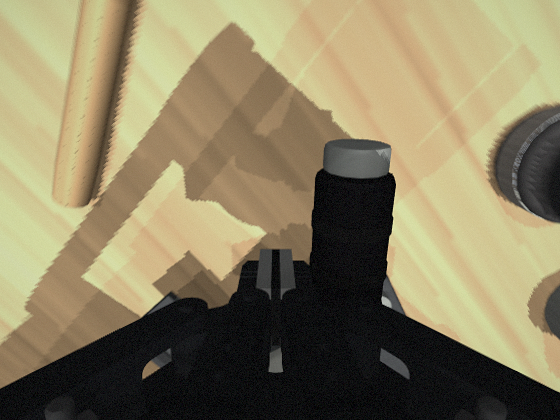

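```bash
python3 -m pendant '[6.3,-5,-1,-0.046,0,6,-5.5,-1,-0.046,0]'; python3 st.py;  python3 -m pendant '[5,-5,-1,-0.04,0]'; python3 st.py; python3 -m pendant '[3,-3.5,-1,-0.025,0]'; python3 st.py
```

```text
time: 7.25
tool_pos: [655.4, 176.5, 102.9]
tcp_rot: [-177.0, 3.5, 46.6]
ft_force: [-5.9, 10.4, 1.1]
finger_gap: -0.2
t 7.25 pos [655.4 176.5 102.9] rot [-177.     3.5   46.6] handle est deg 45.41906334780187 along r 174.84225287718877 F cw -11.531163493090101 F rad 3.224304718851809 cw dir [ 0.7 -0.7]
time: 7.33
tool_pos: [659.6, 174.0, 102.7]
tcp_rot: [-176.8, 3.4, 44.3]
ft_force: [-7.2, 10.1, 3.0]
finger_gap: -0.4
t 7.3333 pos [659.6 174.  102.7] rot [-176.8    3.4   44.3] handle est deg 43.86347842147012 along r 175.24026323822804 F cw -12.28496007265764 F rad 1.7551090159075788 cw dir [ 0.7 -0.7]
time: 7.42
tool_pos: [661.8, 172.7, 102.6]
tcp_rot: [-176.6, 3.4, 43.0]
ft_force: [-8.5, 8.4, 5.2]
finger_gap: -0.1
t 7.4167 pos [661.8 172.7 102.6] rot [-176.6    3.4   43. ] handle est deg 43.0730097420387 along r 175.54075874923134 F cw -11.939388844900149 F rad -0.46979402612748766 cw dir [ 0.7 -0.7]
```

```bash
python3 - <<'E'
from h import *
c=snap('scene','scene7.png');s=snap('side','side7.png')
f=c['frame'][150:210,280:370];cv2.imwrite('pics/scene7z.png',cv2.resize(np.clip(f*1.6,0,255).astype(np.uint8),None,fx=8,fy=8,interpolation=2))
f=s['frame'][190:290,230:330];cv2.imwrite('pics/side7z.png',cv2.resize(np.clip(f*1.6,0,255).astype(np.uint8),None,fx=6,fy=6,interpolation=2))
import st; st.st()
E
```

```text
t 7.5167 pos [661.7 172.7 102.7] rot [-176.6    3.4   43. ] handle est deg 43.09929305777852 along r 175.503496025787 F cw -11.954470740079385 F rad -0.09394701663315319 cw dir [ 0.7 -0.7]
```

View pics/scene7z.png

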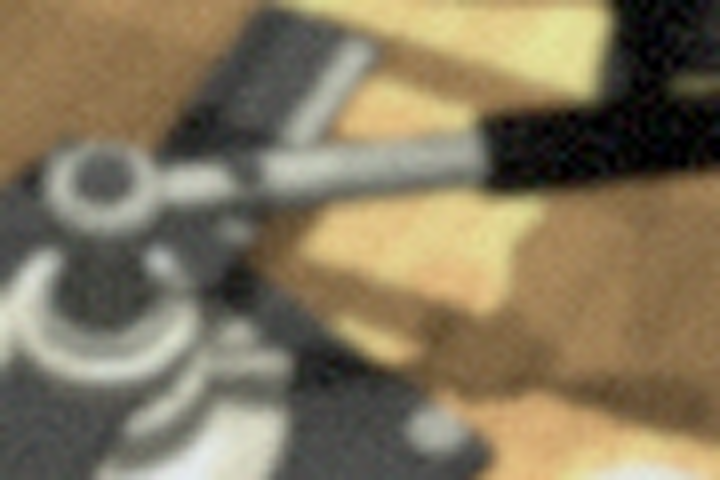

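View pics/side7z.png

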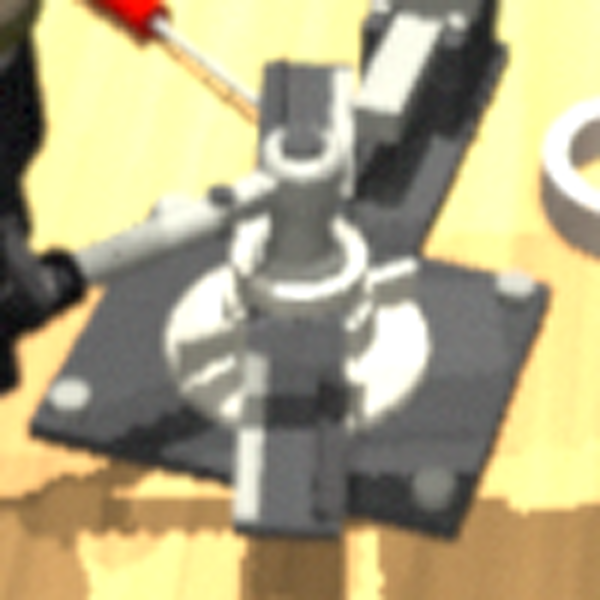

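```bash
python3 - <<'E'
from h import *
np.set_printoptions(precision=1,suppress=True)
c=load('scene7.png');s=load('side7.png')
A=lambda a,b:np.degrees(np.arctan2(b[1]-a[1],b[0]-a[0]))
C=lambda u,v,z=118:plane(c,280+u/8-.5,150+v/8-.5,z)
S=lambda u,v,z=118:plane(s,230+u/6-.5,190+v/6-.5,z)
for n,F,pts in(('scene',C,[(170,187),(240,185),(290,180),(480,157),(690,140)]),('side',S,[(262,192),(222,202),(195,222),(90,262)])):
  P=[F(*p) for p in pts]; print(n,P,[A(P[i],P[i+1]) for i in range(len(P)-1)])
for p in P: pass
# pivot pt at r45 for handle from contact
import st; st.st()
O=np.array([553,32.]);p=sensors.sense()['tool_pos'][:2]
for h0 in range(44,58,1):
  a=np.radians(h0);piv=O+45*np.array([np.cos(a),np.sin(a)]);r=p-piv;R=np.hypot(*r)
  th=np.arctan2(r[1],r[0])-np.arcsin(28.5/R);print(h0,'handle',np.degrees(th),'bend rad',a-th,end='; ')
E
```

```text
scene [array([566.6,  49.9, 118. ]), array([584.4,  62.8, 118. ]), array([596.3,  73.4, 118. ]), array([640.9, 115.1, 118. ]), array([692.4, 158.4, 118. ])] [np.float64(36.05684579599298), np.float64(41.48243470791274), np.float64(43.060533365383726), np.float64(40.081032999858486)]
side [array([569.1,  50.5, 118. ]), array([585.3,  59.8, 118. ]), array([594.9,  74.7, 118. ]), array([634.7, 107. , 118. ])] [np.float64(29.59457090859262), np.float64(57.495541640296494), np.float64(38.954830437325164)]
t 7.5167 pos [661.7 172.7 102.7] rot [-176.6    3.4   43. ] handle est deg 43.09929305777852 along r 175.503496025787 F cw -11.954470740079385 F rad -0.09394701663315319 cw dir [ 0.7 -0.7]
44 handle 42.788557838929805 bend rad 0.02114365440815036; 45 handle 42.44334771092073 bend rad 0.04462200027308305; 46 handle 42.09813714268402 bend rad 0.06810035382143764; 47 handle 41.75316556067068 bend rad 0.09157453627332734; 48 handle 41.408672667268284 bend rad 0.11504036403286433; 49 handle 41.064897960077936 bend rad 0.1384936570783586; 50 handle 40.72208024995918 bend rad 0.16193024737402173; 51 handle 40.38045718022688 bend rad 0.18534598726156382; 52 handle 40.04026474938683 bend rad 0.2087367577900291; 53 handle 39.70173683977637 bend rad 0.23209847694256847; 54 handle 39.36510475443614 bend rad 0.25542710771955346; 55 handle 39.030596764475334 bend rad 0.2787186660385409; 56 handle 38.698437669109566 bend rad 0.30196922841306273; 57 handle 38.36884837044754 bend rad 0.32517493937399744;
```

```bash
python3 - <<'E'
from h import *
ims=[]
for n in ('scene6','scene7'):
  c=load(n+'.png');f=c['frame'][155:200,280:350];ims.append(cv2.resize(np.clip(f*1.6,0,255).astype(np.uint8),None,fx=8,fy=8,interpolation=2))
cv2.imwrite('pics/cmp.png',np.vstack([i[:290] for i in ims]))
E
```

```text
(no output)
```

View pics/cmp.png

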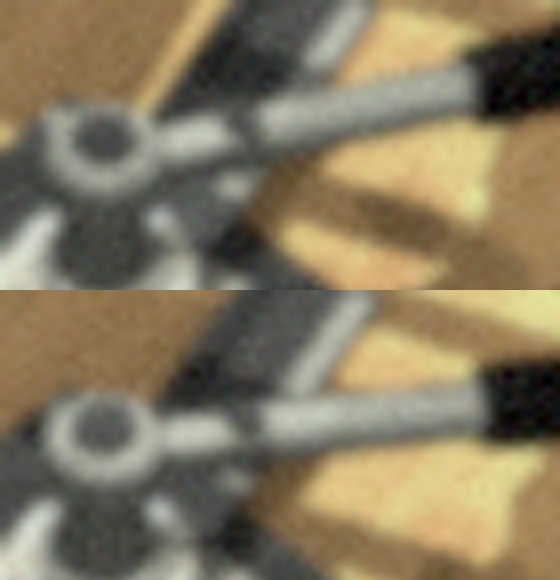

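```bash
python3 -m pendant '[5,-4,0,-0.03,0]'; python3 st.py; python3 -m pendant '[5,-4,0,-0.03,0]'; python3 st.py
```

```text
time: 7.6
tool_pos: [664.0, 171.3, 103.0]
tcp_rot: [-176.3, 3.5, 41.6]
ft_force: [-12.7, 4.6, 1.1]
finger_gap: 0.0
t 7.6 pos [664.  171.3 103. ] rot [-176.3    3.5   41.6] handle est deg 42.2440015695946 along r 175.846833322989 F cw -11.927144237874176 F rad -6.2722793234684024 cw dir [ 0.7 -0.7]
time: 7.68
tool_pos: [666.5, 169.5, 103.0]
tcp_rot: [-176.1, 3.6, 40.0]
ft_force: [-11.2, 6.5, 0.8]
finger_gap: -0.0
t 7.6833 pos [666.5 169.5 103. ] rot [-176.1    3.6   40. ] handle est deg 41.27468553478992 along r 175.98460422151348 F cw -12.27540487343427 F rad -4.079617960465789 cw dir [ 0.7 -0.8]
```

```bash
python3 -m pendant '[5,-5,0,-0.03,0]'; python3 st.py; python3 -m pendant '[3,-3,0,-0.01,0]'; python3 - <<'E'
from h import *
c=snap('scene','scene8.png');s=snap('side','side8.png')
ims=[]
for n in ('scene6','scene8'):
  c=load(n+'.png');f=c['frame'][155:200,280:350];ims.append(cv2.resize(np.clip(f*1.6,0,255).astype(np.uint8),None,fx=8,fy=8,interpolation=2))
cv2.imwrite('pics/cmp2.png',np.vstack([i[:290] for i in ims]))
import st;st.st()
O=np.array([553,32.]);p=sensors.sense()['tool_pos'][:2]
for h0 in range(44,51,1):
  a=np.radians(h0);piv=O+45*np.array([np.cos(a),np.sin(a)]);r=p-piv;R=np.hypot(*r)
  th=np.arctan2(r[1],r[0])-np.arcsin(28.5/R);print(h0,'bend',a-th,end='; ')
E
```

```text
time: 7.77
tool_pos: [669.1, 167.3, 103.1]
tcp_rot: [-175.8, 3.7, 38.4]
ft_force: [-8.1, 9.3, 1.7]
finger_gap: 0.0
t 7.7667 pos [669.1 167.3 103.1] rot [-175.8    3.7   38.4] handle est deg 40.16781086967162 along r 175.96897197535486 F cw -12.361833561175535 F rad -0.20909547722316604 cw dir [ 0.6 -0.8]
time: 7.85
tool_pos: [670.2, 166.5, 103.2]
tcp_rot: [-175.5, 3.8, 38.0]
ft_force: [-9.1, 6.2, 0.8]
finger_gap: -0.1
t 7.95 pos [670.1 166.5 103.1] rot [-175.5    3.8   38. ] handle est deg 39.75500758003692 along r 176.02149603393326 F cw -11.421983969318847 F rad -1.8389896605591953 cw dir [ 0.6 -0.8]
44 bend 0.0995531361368418; 45 bend 0.12299119120189594; 46 bend 0.1464153254604359; 47 bend 0.16982140470458218; 48 bend 0.19320531785231987; 49 bend 0.21656298515519645; 50 bend 0.2398903662899713;
```

View pics/cmp2.png

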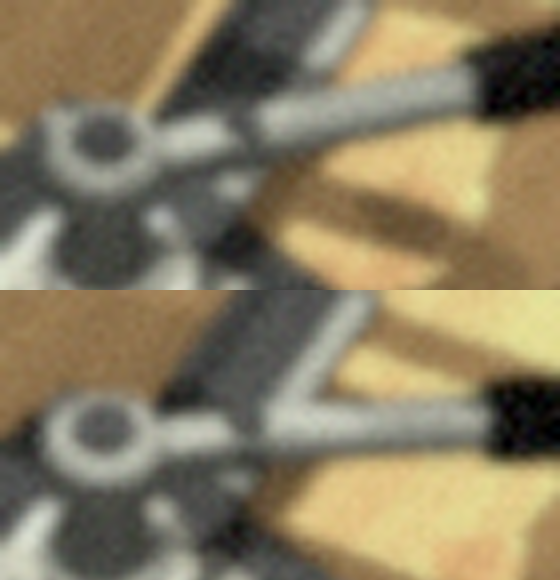

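```bash
python3 - <<'E'
from h import *
from scipy.ndimage import gaussian_filter
for n in ('scene6','scene7','scene8'):
  c=load(n+'.png');g=c['frame'].astype(float).mean(2); sat=c['frame'].max(2).astype(int)-c['frame'].min(2)
  f=np.where(sat<40,g,0)
  out=[]
  for rng,(v0,v1) in (((301,309),(168,178)),((315,339),(162,178))):
    us=[];vs=[]
    for u in range(*rng):
      col=f[v0:v1,u]; w=np.clip(col-70,0,None)
      if w.sum()>30: us.append(u);vs.append((w*np.arange(v0,v1)).sum()/w.sum())
    k=np.polyfit(us,vs,1); out.append((k[0],np.mean(us),np.mean(vs),len(us)))
    A=plane(c,rng[0],np.polyval(k,rng[0]),122);B=plane(c,rng[1],np.polyval(k,rng[1]),122);out.append(np.degrees(np.arctan2(B[1]-A[1],B[0]-A[0])))
  print(n,out)
E
```

```text
scene6 [(np.float64(0.04737000139714809), np.float64(304.5), np.float64(171.94124121910215), 8), np.float64(30.22219359943382), (np.float64(-0.1499878799126959), np.float64(326.0), np.float64(166.6665132641008), 23), np.float64(45.25387838992959)]
scene7 [(np.float64(-0.041550797937773026), np.float64(304.5), np.float64(172.49259620984213), 8), np.float64(37.0507808380712), (np.float64(-0.002148979452242621), np.float64(326.5), np.float64(168.7667605500419), 24), np.float64(34.04120331161421)]
scene8 [(np.float64(-0.05304607475116848), np.float64(304.5), np.float64(172.49196003965932), 8), np.float64(37.92852589392218), (np.float64(0.08994457558486171), np.float64(326.5), np.float64(169.809059550931), 24), np.float64(26.93275440023379)]
```

```bash
python3 -m pendant '[-6,7,0,0,0,-15,18,0,0,0,-15,18,0,0,0,-12,14,0,0,0,0,0,0,0,0]'; python3 -m pendant '[0,0,30,0,0,0,0,35,0,0,0,0,35,0,0,0,0,30,0,0,0,0,0,0,0]'; python3 - <<'E'
from h import *
c=snap('scene','scene9.png');s=snap('side','side9.png');snap('wrist','wrist9.png')
a=cv2.resize(np.clip(c['frame'][130:270,180:370]*1.6,0,255).astype(np.uint8),None,fx=4,fy=4,interpolation=2)
cv2.imwrite('pics/scene9z.png',a)
E
```

```text
time: 8.37
tool_pos: [617.2, 227.5, 105.0]
tcp_rot: [-175.3, 3.8, 38.6]
ft_force: [-0.9, -0.9, -0.6]
finger_gap: -0.1
time: 8.78
tool_pos: [612.9, 227.7, 239.7]
tcp_rot: [-175.3, 4.1, 39.2]
ft_force: [1.8, -0.3, 1.3]
finger_gap: -0.2
```

View pics/scene9z.png

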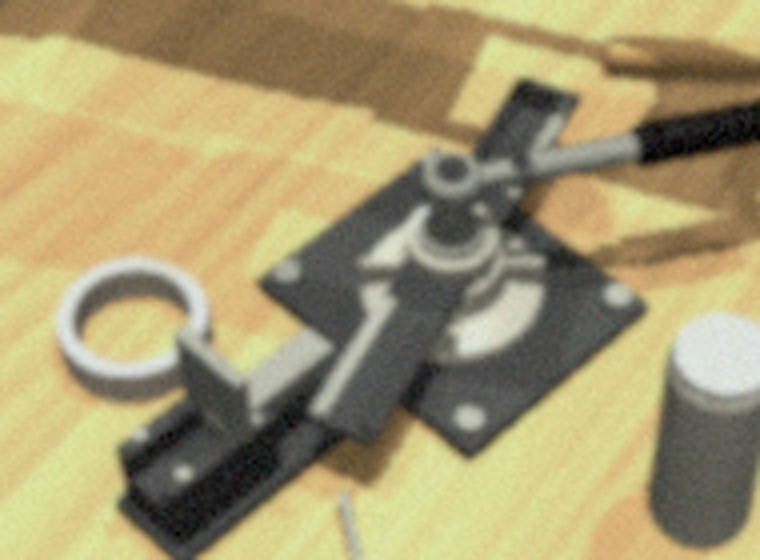

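View pics/side9.png

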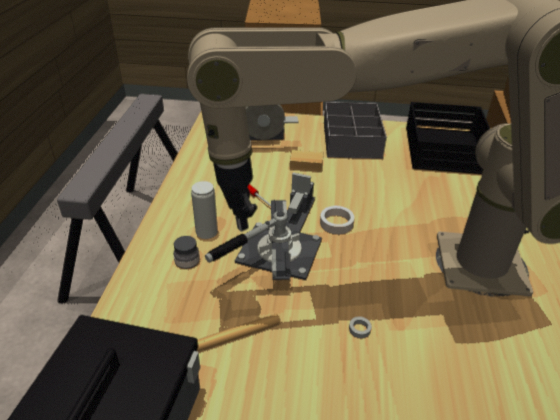

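```bash
python3 - <<'E'
from h import *
for n in ('scene6','scene7','scene8','scene9'):
  c=load(n+'.png');g=c['frame'].astype(float).mean(2); sat=c['frame'].max(2).astype(int)-c['frame'].min(2)
  f=np.where(sat<40,g,0);out=[]
  for rng,(v0,v1) in (((301,309),(168,178)),((315,326),(164,178)),((326,338),(162,178))):
    vs=[]
    for u in range(*rng):
      w=np.clip(f[v0:v1,u]-70,0,None)
      if w.sum()>30: vs.append((w*np.arange(v0,v1)).sum()/w.sum())
    out.append(np.mean(vs))
  print(n,np.round(out,2))
s=load('side9.png');O=np.array([553,32])
for n,im,p in(('side',s,(210,255)),('side6',load('side8.png'),(0,0))):
  if p[0]: P=plane(im,*p,118);print(P,np.degrees(np.arctan2(P[1]-32,P[0]-553)),np.hypot(*(P[:2]-O)))
E
```

```text
scene6 [171.94 168.06 165.92]
scene7 [172.49 169.28 168.96]
scene8 [172.49 169.84 170.33]
scene9 [172.07 167.77 166.05]
[702.43393067 197.76825397 118.        ] 47.966512942913006 223.18067492339134
```

View pics/wrist9.png

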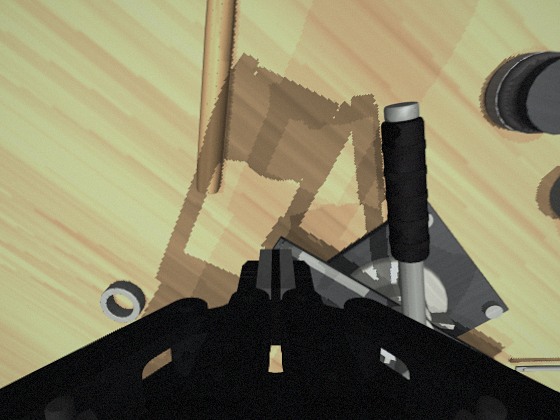

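```bash
python3 - <<'E'
from h import *
ims=[]
for n in ('scene8','scene9'):
  c=load(n+'.png');f=c['frame'][140:250,250:340];ims.append(cv2.resize(np.clip(f*1.6,0,255).astype(np.uint8),None,fx=4,fy=5,interpolation=2))
cv2.imwrite('pics/cmp3.png',np.hstack(ims))
ims=[]
for n in ('side8','side9'):
  c=load(n+'.png');f=c['frame'][170:280,230:330];ims.append(cv2.resize(np.clip(f*1.6,0,255).astype(np.uint8),None,fx=4,fy=5,interpolation=2))
cv2.imwrite('pics/cmp4.png',np.hstack(ims))
E
```

```text
(no output)
```

View pics/cmp3.png

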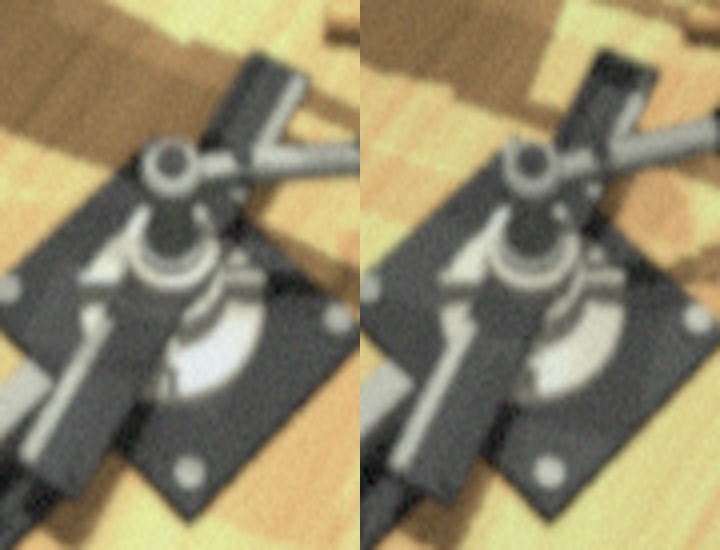

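View pics/cmp4.png

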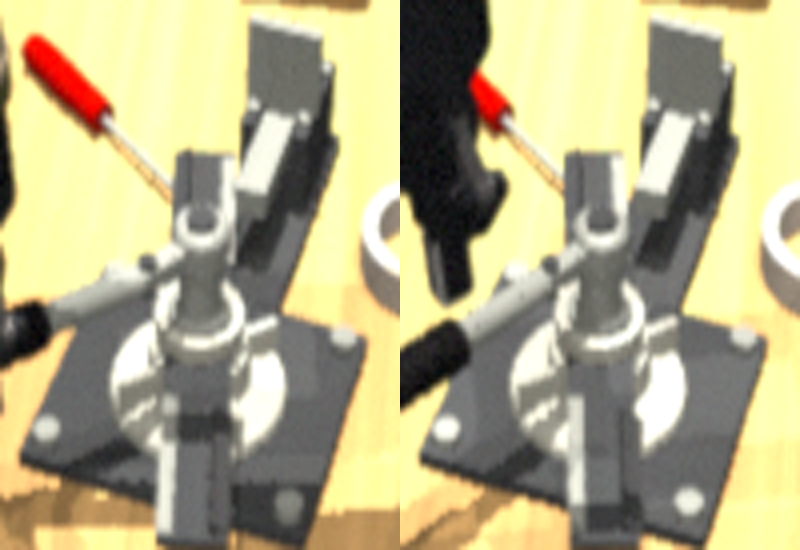

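```bash
python3 - <<'E'
from h import *
for n,p,q in(('8',(47,475),(283,63)),('9',(55,481),(269,63))):
  c=load(f'scene{n}.png')
  a=plane(c,250+p[0]/4,140+p[1]/5,58);b=plane(c,250+q[0]/4,140+q[1]/5,58)
  print(n,a,b,np.degrees(np.arctan2(*(b-a)[[1,0]])),np.linalg.norm(a-b))
print(sensors.sense()['ft_force']); print(job.hand_in())
E
```

```text
8 [ 569.9414725  -126.60939584   58.        ] [542.91708635 188.60994619  58.        ] 94.90010027767119 316.3756486155523
9 [ 576.04218496 -126.78393882   58.        ] [534.92710401 183.25037414  58.        ] 97.55417931386272 312.748661213289
[-0.17761391  0.21572627 -0.43427967]
the job is handed in; nothing more can be done
None
```

I pushed the blade stop home, turned the wrench clockwise until it clicked, backed straight off and handed the job in at about 9 s of robot time. No verdict was reported.

- **Stop:** It travelled about 59 mm. It then held against a push of about 45 N, and the tab still measured home after I withdrew.
- **Click:** The push force sat at about 2–3 N while the bolt ran down. It then rose to a steady 12 N while the wrench head stayed put and the handle kept bending. I estimate the peak bend at about 0.16 rad. The tool positions bound it between 0.13 and 0.25 rad, so it is past the click at 0.10 and short of overtightening at 0.32.
- **After backing off:** The handle looks straight in both camera views. The wrist force is near zero and the gripper is well clear above the bench. I saw no bench object moved, though I did not measure each one.
- **What disagreed:** When the handle sprang back, the blade came about 2.7° off the stop's nose and the wrench head turned back with it, by roughly the same angle. That fits the blade turning more easily than the bolt, so the bolt should still be tight, but I could not measure that directly.

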